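Release and take out the medium lens module

ROBOT

A 7-joint arm with a two-finger parallel gripper is mounted at the origin on the work surface. World frame = base frame: x ahead of the robot, y to its left, z up, the work surface at z = 0. Lengths are in m, angles in rad, forces in N, time in s.
With the tool pointing down it reaches from about 0.425 to 0.875 m from the base axis. Payload 9.9 kg.
Tool frame: the origin (TCP) lies midway between the tips of the shut fingers; the grasp point (between the pads) lies 19 mm behind it; z points along the fingers, y is the line along which they close (so a half turn about z gives the same grasp; the last joint's range is limited). The gripper opens to 85 mm and grips with 20 to 120 N. Pads are 22 mm wide; open, the fingers measure 114 mm over their backs; the gripper's body (76 mm by 85 mm) begins 54 mm behind the grasp point. The pads swing forward as they close: fully open they stand 13 mm farther back than shut.
Start: joints at [1.024, 0.576, 0.025, 1.437, -0.015, 1.129, -0.057], TCP at [0.301, -0.604, 0.231] pointing down, gripper open.
Joint ranges: [-2.76, 2.76], [-0.34, 2.15], [-1.52, 1.57], [0.19, 2.46], [-1.09, 4.23], [0.17, 1.99], [-2.82, 2.82]. Speed limits (rad/s): [2.22, 2.22, 3.01, 3.01, 3.14, 3.14, 3.14].

INTERFACE

Orientations are given as a unit quaternion [x, y, z, w].
In Python, from station import status, viewer, order gives the robot as it stands.
- The arm moves only by the tool move_arm, never from a script. Its argument "moves" is a list of rows, each a list of 4 numbers: the shift along the world's x, y, z as a fraction of full scale, then the turn about the world's z as a fraction of full scale. In form: [[tx, ty, tz, turn], ...]. A call has exactly 8 rows; each row is the pose to reach, as a shift and turn from the pose commanded when the call began; what a row does not reach only later rows make up. Full scale, the value 1, is 0.75 m for a shift and 60 degrees for a turn. A row lasts 1/8 s, in which the tool goes at most 62.5 mm and 10.7 degrees, less where a joint would pass 70% of its speed; a pose out of reach is approached as far as the arm can. A call with a number of a shift or a turn outside -1 to 1 is refused whole. A call with a gripper value outside its range is refused whole. "grip" is the finger opening in mm, from 0 to 85.4, set as the call begins (left out, the last holds). The fingers move at their own pace and stop on an object; "grip_force" is the grip in N (left out, the last holds). Time passes only in rows, so rows that repeat a pose let the fingers close, or fill a call up. It gives the time, the measured TCP pose, the force, the opening and the grip force at its end, in the units of the state.
- status.get_obs(): the state, without advancing time (a new reading comes with each control period).
- viewer.get_image(name): name is "scene" or "top" or "wrist"; returns a dict with "color" (420x560x3 uint8, red, green, blue), "depth" (420x560 float32, m along the optical axis (not along the pixel's ray), 0 where there is no reading), "mtx" (3x3 intrinsics, pixels), "rvec" (rotation vector, rad) and "tvec" (3), from world to camera coordinates, as OpenCV has them. Camera axes: x right, y down, z forward; pixel columns grow to the right and rows downward; lengths in m; the calibration is good to about 2 mm. A picture is of the moment at which its call begins.
- order.job_done(): hands the job in; it is judged then, once.
The state is a dict: "clock": time; "joints": joint angles; "joint_vel": joint speeds; "joint_torque": joint torques, N m; "tool_pos": TCP position; "tcp_rot": TCP orientation; "wrist_force": force on the tool from outside, world axes, zero at the start; "wrist_torque": the same for the moment, N m; "opening": finger opening in m; "finger_force": force on a finger pad.
Only numpy, scipy, OpenCV 4.12 (cv2) and the standard library are available. Lean on these libraries where they do the work, as an engineer would, in place of code of your own. Each camera call takes 0.05 s, during which the arm holds its last target. There are 200 camera calls.

TASK

Three look-alike lens modules sit latched in the white dock. Press the yellow release tab of the one with the medium-sized barrel so that it pops up by itself, then lift it out and set it down upright, lens up, flat inside the green tray, lowering it all the way before letting go. Leave the other two modules latched in place and do not disturb the other things on the bench.

Things in the scene. Friction and masses are not known exactly. Their poses are not given: they have to be found in the camera images.
- dock: fixed white dock, 105 x 226 mm, 64 mm tall. Three bays along its y at +70, 0, -70 mm (x = 0); any module may be in any bay. Origin: under the middle bay, on the table; release tabs at its front (-x). A latched module is parallel to the dock, underside 43 mm up, and cannot be pulled out; with its tab pressed a spring plate lifts it about 14 mm in 0.3 s and it stays up.
- module_small: small lens module, 0.2 kg, 60 mm tall: black foot 46 x 46 x 24 mm, with a small catch ledge at its front (-x) bottom; on it a grey flange 6 mm thick (52 mm in y, x from -40 to +26 mm); on that a round black barrel 22 mm in diameter, 30 mm tall, lens on top. Origin: centre of the foot's underside. Popped up it is upright, loosely guided; 10 mm more lifts it clear.
- module_medium: medium (wanted) lens module, 0.2 kg, 60 mm tall: black foot 46 x 46 x 24 mm, with a small catch ledge at its front (-x) bottom; on it a grey flange 6 mm thick (52 mm in y, x from -40 to +26 mm); on that a round black barrel 32 mm in diameter, 30 mm tall, lens on top. Origin: centre of the foot's underside. Popped up it is upright, loosely guided; 10 mm more lifts it clear.
- module_large: large lens module, 0.2 kg, 60 mm tall: black foot 46 x 46 x 24 mm, with a small catch ledge at its front (-x) bottom; on it a grey flange 6 mm thick (52 mm in y, x from -40 to +26 mm); on that a round black barrel 42 mm in diameter, 30 mm tall, lens on top. Origin: centre of the foot's underside. Popped up it is upright, loosely guided; 10 mm more lifts it clear.
- tab0 (a point): press point on top of the dock's +y bay's yellow release tab (30 mm wide in y, 4 mm thick), which juts out from under the module's lip; 76 mm in front of the bay's centre, 12 mm from the tab's tip, 32 mm above the table. End of a spring rocker: pushed straight down it resists with 2 to 5 N; 12 mm frees the module, the stop is at about 16 mm; let go, it springs back.
- tab1 (a point): press point on top of the middle bay's yellow release tab (30 mm wide in y, 4 mm thick), which juts out from under the module's lip; 76 mm in front of the bay's centre, 12 mm from the tab's tip, 32 mm above the table. End of a spring rocker: pushed straight down it resists with 2 to 5 N; 12 mm frees the module, the stop is at about 16 mm; let go, it springs back.
- tab2 (a point): press point on top of the dock's -y bay's yellow release tab (30 mm wide in y, 4 mm thick), which juts out from under the module's lip; 76 mm in front of the bay's centre, 12 mm from the tab's tip, 32 mm above the table. End of a spring rocker: pushed straight down it resists with 2 to 5 N; 12 mm frees the module, the stop is at about 16 mm; let go, it springs back.
- tray: fixed green open tray, 140 (x) x 120 (y) mm outside, 14 mm tall, walls 5 mm thick; origin: centre of its underside on the table, z up
- tray_in (a point): centre of the tray's inner floor (130 x 110 mm), 5 mm above the table; axes as the tray's
- dish_a: bystander: closed clear petri dish, 58 mm across, 14 mm tall; origin at its underside
- dish_b: bystander: as dish_a
- oil_bottle: bystander: amber bottle, 48 mm across, 110 mm tall; origin at its underside
- media_jar: bystander: white jar with a blue cap, 56 mm across, 70 mm tall; origin at its underside
- lens_brush: bystander: brush about 150 mm long, lying; origin at its underside
- power_brick: bystander: grey box 90 x 150 x 40 mm; origin at its underside
There are look-alikes about, which are no part of the job. Leave any pink look-alike of the module_large alone.

How it is judged:
On the way, in this order (a step that is already met when the one before it is completed fails the run):
1. the medium module has popped up upright in its bay by its own spring, untouched by the fingers (z of module_medium in the frame of dock between 0.051 and 0.063 m and angle between module_medium's own z axis and vertical below 0.12 rad and contact force between the fingers and module_medium below 0.3 N), for 0.2 s.
2. it is lifted clear out of the dock, held upright (z of module_medium in the frame of dock above 0.085 m and angle between module_medium's own z axis and vertical below 0.35 rad and contact force between the fingers and module_medium above 0.5 N), for 0.1 s.
3. it is lowered onto the tray's floor while still held (x of module_medium in the frame of tray_in between -0.045 and 0.045 m and y of module_medium in the frame of tray_in between -0.035 and 0.035 m and z of module_medium in the frame of tray_in below 0.006 m and contact force between the fingers and module_medium above 0.5 N), for 0.1 s.
At the end, for the whole second after the job is handed in: The medium module stands upright (within 0.06 rad) and flat on the tray's floor (underside within 3 mm of it), its centre within 45 mm (x) and 35 mm (y) of the tray's centre, at rest and released; the small and large modules are still seated in the dock (within 4 mm of the seated height) (x of module_medium in the frame of tray_in between -0.045 and 0.045 m and y of module_medium in the frame of tray_in between -0.035 and 0.035 m and z of module_medium in the frame of tray_in below 0.003 m and angle between module_medium's own z axis and vertical below 0.06 rad and linear speed of module_medium below 0.02 m/s and contact force between the fingers and module_medium below 0.1 N and z of module_small in the frame of dock between 0.039 and 0.047 m and z of module_large in the frame of dock between 0.039 and 0.047 m); the robot touches nothing.
It fails at once if the small or large module is unlatched or moved by more than 8 mm (distance of any of module_small, module_large from where it was at the start of the episode above 0.008 m).
It fails at once if the medium module is tipped by more than 0.6 rad (angle between module_medium's own z axis and vertical above 0.6 rad).
It fails at once if a bystander is moved by more than 30 mm (distance of any of dish_a, dish_b, oil_bottle, media_jar, lens_brush, power_brick from where it was at the start of the episode above 0.03 m).
It also fails if it takes over 48 s, if anything falls off the work surface, if the arm or the gripper's body presses on something with over 40 N, if the wrist force passes 120 N, or if a joint passes its speed limit or range.

## Working session

There is one attempt and no reset: what is moved stays moved. The work goes in short steps, Python scripts to look and compute and a tool call to move; the robot and the scene stay as the last step left them, time stands still between calls to the robot, and variables do not carry over. Pictures are saved under pics/ and viewed, at most 10 in all, crops included, and the job is handed in when it is done.

Besides the shell and the picture viewer there is one more tool, called after "Emit:" by a JSON object that holds its "op" and its "data". move_arm: Moves the arm, as the interface text tells. Shift numbers are shares of 0.75 m and turn numbers shares of 60 degrees, none past 1 either way. Its arguments: {"type":"object","properties":{"moves":{"type":"array"},"grip":{"type":"number"},"grip_force":{"type":"number"}},"required":["moves"]}

```bash
mkdir -p pics; cat > h.py <<'E'
import numpy as np, cv2
from station import status, viewer, order
def grab(n,f):
    im=viewer.get_image(n); cv2.imwrite(f'pics/{f}.png',im['color'][:,:,::-1]); np.savez(f'{f}.npz',**im); return im
def load(f): return dict(np.load(f'{f}.npz'))
def world(im):
    R=cv2.Rodrigues(np.array(im['rvec'],float))[0]; K=np.array(im['mtx']); d=im['depth']
    v,u=np.mgrid[:d.shape[0],:d.shape[1]]
    p=np.stack([(u-K[0,2])/K[0,0]*d,(v-K[1,2])/K[1,1]*d,d],-1)
    return (p-np.array(im['tvec']).ravel())@R
E
python3 - <<'E'
from h import *
grab('top','top0');grab('scene','scene0')
o=status.get_obs();print(o['clock'],o['tool_pos'],o['tcp_rot'],o['opening'])
E
```

```text
0.1 [ 0.30119592 -0.60363126  0.23053586] [ 9.73343710e-01  2.29350136e-01 -1.92605150e-04 -7.07331399e-04] 0.08554241487909035
```

View pics/top0.png

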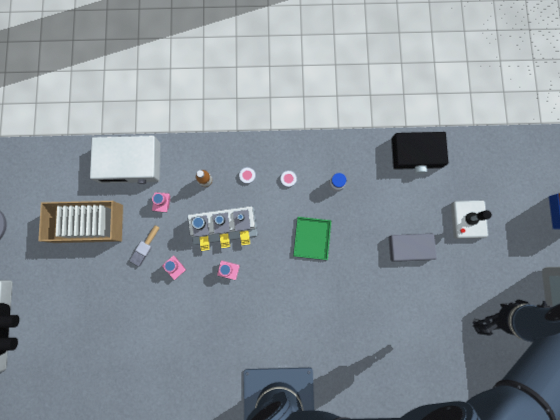

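View pics/scene0.png

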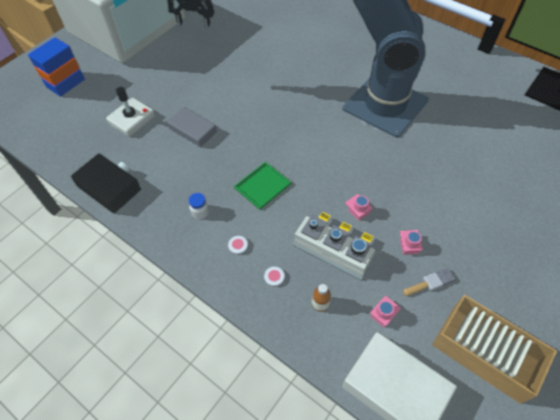

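The top view shows the dock at about (222,225), with barrels at (199,223), (219,220) and (240,216). The yellow tabs are at (205,243), (225,240) and (245,238), and the green tray is at (312,239). The pink look-alikes at (160,201), (174,267) and (228,271) are not part of the job. The barrels seem to run large, medium, small from +y to -y. I'll confirm that in a crop and by measuring.

```bash
python3 - <<'E'
from h import *
im=load('top0');P=world(im);c=im['color'].astype(int);hsv=cv2.cvtColor(im['color'],cv2.COLOR_RGB2HSV)
a=cv2.resize(im['color'][195:290,150:345],None,fx=4,fy=4,interpolation=cv2.INTER_CUBIC);cv2.imwrite('pics/crop.png',a[:,:,::-1])
def blobs(m,mn,name):
    n,l,s,ce=cv2.connectedComponentsWithStats(m.astype(np.uint8))
    for i in range(1,n):
        if s[i,4]>=mn:
            q=P[l==i]; r=cv2.minAreaRect(q[:,:2].astype(np.float32)*1000)
            print(name,ce[i].round(1),s[i,4],'med',np.median(q,0).round(4),'rect',np.round(r[0],1),np.round(r[1],1),round(r[2],1))
roi=np.zeros(c.shape[:2],bool);roi[195:290,185:345]=1
h,s,v=hsv[...,0],hsv[...,1],hsv[...,2]
blobs(roi&(h>20)&(h<35)&(s>120)&(v>100),15,'yellow')
blobs(roi&(h>45)&(h<80)&(s>120),100,'green')
z=P[...,2]
d=np.zeros_like(roi);d[200:255,185:262]=1
blobs(d&(z>.088)&(z<.12),10,'barrel')
blobs(d&(z>.05)&(z<.12),50,'dock')
# scene view barrels
im=load('scene0');P=world(im);z=P[...,2];d=np.zeros(z.shape,bool);d[205:280,290:385]=1
blobs(d&(z>.096)&(z<.12),10,'barrel_scene')
hsv=cv2.cvtColor(im['color'],cv2.COLOR_RGB2HSV);h,s,v=hsv[...,0],hsv[...,1],hsv[...,2]
blobs(d&(h>20)&(h<35)&(s>120)&(v>100),15,'yellow_s')
E
```

```text
yellow [244.4 237.3] 117 med [0.5539 0.1045 0.0305] rect [552.7 104. ] [47.  28.5] 6.1
yellow [224.2 240.3] 116 med [0.5454 0.1738 0.0304] rect [544.2 174.4] [45.7 28.8] 1.1
yellow [204. 243.] 116 med [0.5369 0.2425 0.0303] rect [501.  118.1] [296.8  51.3] 73.9
green [312. 238.] 1342 med [ 0.5472 -0.1309  0.0041] rect [ 521.7 -108.1] [155.5 196.1] 82.0
barrel [218.9 219.7] 79 med [0.6062 0.18   0.1031] rect [607.1 180.8] [30.5 29.4] 26.9
barrel [240. 217.] 37 med [0.6144 0.1109 0.1024] rect [614.7 111.5] [19.4 18.7] 46.7
barrel [198.  222.8] 136 med [0.5981 0.2491 0.1027] rect [598.4 249.7] [39.  38.6] 87.1
dock [220.5 221.4] 1424 med [0.6042 0.1781 0.0711] rect [605.8 181.2] [ 77.4 219.5] 6.6
barrel_scene [313.5 222.9] 49 med [0.6187 0.1134 0.1045] rect [618.5 112.8] [18.1 19.7] 42.1
barrel_scene [335.8 234. ] 101 med [0.6113 0.1835 0.1044] rect [611.1 181.6] [29.9 29.5] 69.8
barrel_scene [358.8 245.5] 181 med [0.605  0.2528 0.1047] rect [603.1 252.6] [40.9 40.2] 47.8
yellow_s [324.3 216.3] 59 med [0.5455 0.1041 0.0325] rect [542.6 104.1] [23.  27.7] 10.0
yellow_s [344.9 226.5] 61 med [0.536  0.1737 0.0325] rect [856.1 317.2] [750.8  29.7] 24.3
yellow_s [366.8 236.9] 66 med [0.5277 0.2429 0.0335] rect [527.5 240.3] [23.5 32.5] 5.8
```

View pics/crop.png

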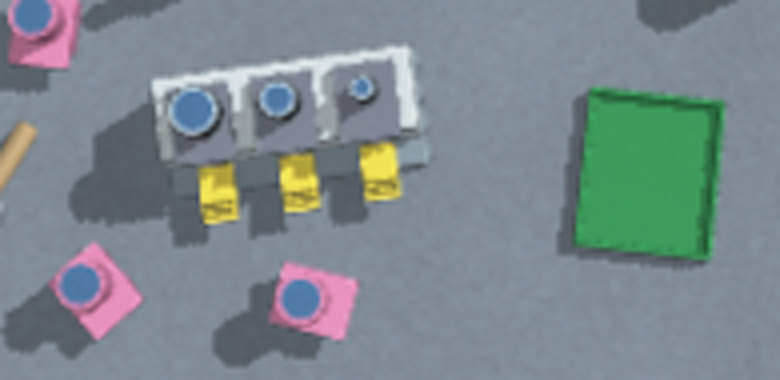

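The +y bay holds the large module (measured about 40 mm, at pixel (199,223)) and the middle bay the medium (about 31 mm, (219,220)). The -y bay holds the small one (about 20 mm, (240,217)). The target is therefore the middle bay with tab1, and the crop confirms it. The barrel is at about (0.609, 0.181), the dock yaw is about 6.7°, and the tab press point is about (0.531, 0.172). The tray centre is about (0.547, -0.131).

Emit:
{"op": "move_arm", "data": {"moves": [[0.2, 0.65, 0, -0.33], [0.2, 0.65, 0, -0.33], [0.2, 0.65, 0, -0.33], [0.2, 0.65, 0, -0.33], [0.2, 0.65, 0, -0.33], [0.2, 0.65, 0, -0.33], [0.2, 0.65, 0, -0.33], [0.2, 0.65, 0, -0.33]], "grip": 0}}

```text
clock: 1.1
tool_pos: [0.4486, -0.1241, 0.2313]
tcp_rot: [0.998, 0.059, 0.0, 0.0]
wrist_force: [1.6, -0.5, 0.2]
opening: -0.0001
finger_force: 0.0
```

Emit:
{"op": "move_arm", "data": {"moves": [[0.107, 0.387, -0.08, 0], [0.107, 0.387, -0.08, 0], [0.107, 0.387, -0.08, 0], [0.107, 0.387, -0.08, 0], [0.107, 0.387, -0.08, 0], [0.107, 0.387, -0.08, 0], [0.107, 0.387, -0.08, 0], [0.107, 0.387, -0.08, 0]]}}

```text
clock: 2.1
tool_pos: [0.5286, 0.1624, 0.1715]
tcp_rot: [0.998, 0.057, 0.0, 0.0]
wrist_force: [0.0, 0.6, 0.1]
opening: -0.0002
finger_force: 0.0
```

```bash
python3 - <<'E'
from h import *
im=grab('wrist','w0');P=world(im)
o=status.get_obs();print(o['clock'],o['tool_pos'],o['tcp_rot'],o['joints'])
hsv=cv2.cvtColor(im['color'],cv2.COLOR_RGB2HSV);h,s,v=hsv[...,0],hsv[...,1],hsv[...,2]
n,l,st,ce=cv2.connectedComponentsWithStats(((h>20)&(h<35)&(s>120)&(v>80)).astype(np.uint8))
for i in range(1,n):
    if st[i,4]>100:
        q=P[l==i];q=q[(q[:,2]>.02)&(q[:,2]<.045)];print('y',ce[i].round(),st[i],np.median(q,0).round(4),np.percentile(q,[1,99],axis=0).round(4))
z=P[...,2]
n,l,st,ce=cv2.connectedComponentsWithStats(((z>.098)&(z<.108)).astype(np.uint8))
for i in range(1,n):
    if st[i,4]>100:
        q=P[l==i];print('b',ce[i].round(),st[i],np.round(cv2.minEnclosingCircle(q[:,:2].astype(np.float32)),4) if 0 else (np.median(q,0).round(4),cv2.minAreaRect(q[:,:2].astype(np.float32)*1000)))
E
```

```text
2.15 [0.52871128 0.16253008 0.17161286] [9.98347973e-01 5.74565404e-02 1.44509705e-04 2.21315338e-04] [-0.33153486  0.45746367 -0.07572781  1.8410329   0.04539184  0.84462019
 -1.88546953]
y [196. 180.] [ 178  158   37   46 1536] [0.5351 0.2424 0.0306] [[0.5139 0.2272 0.0289]
 [0.5547 0.2579 0.0323]]
y [275. 181.] [ 258  159   35   45 1514] [0.5423 0.1733 0.0306] [[0.5212 0.158  0.0289]
 [0.5618 0.1889 0.0324]]
y [353. 181.] [ 336  158   36   46 1527] [0.5503 0.1041 0.0305] [[0.5293 0.0888 0.0288]
 [0.5698 0.1194 0.0323]]
b [157.  99.] [ 123   64   70   72 3863] (array([0.6014, 0.2493, 0.1033]), ((600.6008911132812, 250.0486602783203), (41.08302688598633, 41.608497619628906), 15.834773063659668))
b [271. 100.] [ 246   73   51   55 2157] (array([0.6088, 0.1806, 0.1031]), ((608.5438232421875, 180.49703979492188), (31.469711303710938, 30.641590118408203), 3.990337610244751))
b [384. 101.] [ 365   83   38   37 1048] (array([0.6163, 0.112 , 0.1029]), ((616.2223510742188, 111.40423583984375), (21.139122009277344, 21.24562644958496), 18.39541244506836))
```

View pics/w0.png

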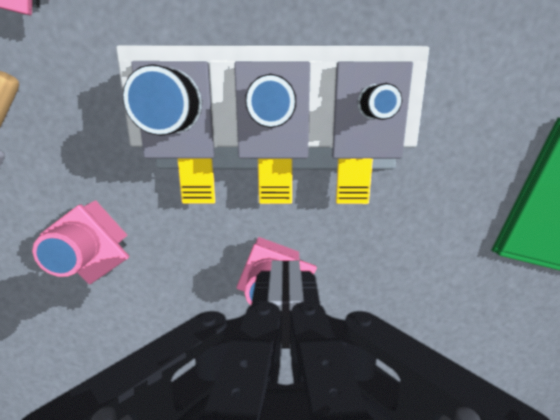

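The wrist view shows the three barrels at (157,99), (271,100) and (384,101), measuring 41, 31 and 21 mm. Tab1 is at (275,181). This confirms the target in the middle bay at (0.6087, 0.1806), and the press point is about (0.530, 0.1717).

Emit:
{"op": "move_arm", "data": {"moves": [[0.001, 0.012, -0.06, 0], [0.001, 0.012, -0.12, 0], [0.001, 0.012, -0.165, 0], [0.001, 0.012, -0.172, 0], [0.001, 0.012, -0.172, 0], [0.001, 0.012, -0.172, 0], [0.001, 0.012, -0.172, 0], [0.001, 0.012, -0.172, 0]]}}

```text
clock: 3.15
tool_pos: [0.5297, 0.1733, 0.043]
tcp_rot: [0.998, 0.059, 0.001, -0.0]
wrist_force: [0.8, -0.1, -0.3]
opening: -0.0002
finger_force: 0.0
```

Emit:
{"op": "move_arm", "data": {"moves": [[0, 0, -0.012, 0], [0, 0, -0.02, 0], [0, 0, -0.027, 0], [0, 0, -0.034, 0], [0, 0, -0.034, 0], [0, 0, -0.034, 0], [0, 0, -0.034, 0], [0, 0, -0.034, 0]]}}

```text
clock: 4.15
tool_pos: [0.5292, 0.1731, 0.0169]
tcp_rot: [0.998, 0.059, -0.0, 0.0]
wrist_force: [-0.2, -0.5, 4.1]
opening: -0.0001
finger_force: 1.7
```

```bash
cat > m.py <<'E'
from h import *
import sys
im=grab('wrist',sys.argv[1]);P=world(im);z=P[...,2]
o=status.get_obs();print(o['clock'],o['tool_pos'],o['wrist_force'])
n,l,st,ce=cv2.connectedComponentsWithStats(((z>.095)&(z<.125)&(P[...,0]>.57)).astype(np.uint8))
for i in range(1,n):
    if st[i,4]>200:
        q=P[l==i];print('b',ce[i].round(),np.median(q,0).round(4),cv2.minAreaRect(q[:,:2].astype(np.float32)*1000))
E
python3 m.py w1
```

```text
4.2 [0.52922892 0.17315018 0.01686243] [-0.038325    0.10702201  3.00164321]
b [ 12. 126.] [0.5992 0.2301 0.0979] ((597.993896484375, 231.4864959716797), (6.82170295715332, 27.495210647583008), 81.26114654541016)
```

Emit:
{"op": "move_arm", "data": {"moves": [[0, 0, 0.03, 0], [0, 0, 0.09, 0], [0, 0, 0.16, 0], [0, 0, 0.22, 0], [0, 0, 0.22, 0], [0, 0, 0.22, 0], [0, 0, 0.22, 0], [0, 0, 0.22, 0]]}}

```text
clock: 5.2
tool_pos: [0.5289, 0.173, 0.1807]
tcp_rot: [0.998, 0.059, -0.001, 0.0]
wrist_force: [0.5, -0.2, 0.5]
opening: 0.0001
finger_force: 0.0
```

```bash
python3 m.py w2
```

```text
5.25 [0.52898673 0.17301513 0.18084871] [ 0.65122679  0.27521999 -0.43377689]
b [180. 102.] [0.6014 0.2492 0.1032] ((600.7005615234375, 250.0465087890625), (41.23504638671875, 41.07970428466797), 41.97490310668945)
b [288. 102.] [0.609  0.1807 0.1163] ((608.3908081054688, 180.74278259277344), (31.480955123901367, 30.465757369995117), 7.870647430419922)
b [395. 103.] [0.6164 0.1124 0.1027] ((616.2366333007812, 111.40619659423828), (21.304744720458984, 21.219850540161133), 23.792369842529297)
```

The medium module popped up (top 0.103 to 0.1163) and the other two did not move. I'll go over the barrel and lower onto it.

Emit:
{"op": "move_arm", "data": {"moves": [[0.05, 0.005, 0, 0], [0.106, 0.01, 0, 0], [0.106, 0.01, 0, 0], [0.106, 0.01, -0.03, 0], [0.106, 0.01, -0.07, 0], [0.106, 0.01, -0.1, 0], [0.106, 0.01, -0.119, 0], [0.106, 0.01, -0.119, 0]], "grip": 54, "grip_force": 35}}

```text
clock: 6.25
tool_pos: [0.608, 0.1805, 0.0916]
tcp_rot: [0.998, 0.059, -0.001, 0.0]
wrist_force: [-1.1, -0.5, 0.2]
opening: 0.054
finger_force: 0.0
```

Emit:
{"op": "move_arm", "data": {"moves": [[0, 0, -0.002, 0], [0, 0, -0.002, 0], [0, 0, -0.002, 0], [0, 0, -0.002, 0], [0, 0, -0.002, 0], [0, 0, -0.002, 0], [0, 0, -0.002, 0], [0, 0, -0.002, 0]], "grip": 20, "grip_force": 35}}

```text
clock: 7.25
tool_pos: [0.6092, 0.1808, 0.0911]
tcp_rot: [0.998, 0.059, 0.0, -0.0]
wrist_force: [1.9, 1.6, 2.1]
opening: 0.0307
finger_force: 34.5
```

Emit:
{"op": "move_arm", "data": {"moves": [[0, 0, 0.01, 0], [0, 0, 0.03, 0], [0, 0, 0.055, 0], [0, 0, 0.085, 0], [0, 0, 0.115, 0], [0, 0, 0.14, 0], [0, 0, 0.16, 0], [0, 0, 0.16, 0]]}}

```text
clock: 8.25
tool_pos: [0.6093, 0.1807, 0.2124]
tcp_rot: [0.998, 0.059, 0.001, -0.0]
wrist_force: [-0.3, -0.4, -2.8]
opening: 0.0306
finger_force: 34.9
```

```bash
python3 - <<'E'
from h import *
im=load('w0');P=world(im)
im=grab('top','top1');P=world(im);o=status.get_obs();print(o['tool_pos'],o['wrist_force'],o['finger_force'],o['opening'])
hsv=cv2.cvtColor(im['color'],cv2.COLOR_RGB2HSV);h,s,v=hsv[...,0],hsv[...,1],hsv[...,2]
m=((h>45)&(h<80)&(s>120)&(P[...,2]<.02));m[:,:285]=0;m[:,340:]=0
q=P[m];print(len(q),cv2.minAreaRect(q[:,:2].astype(np.float32)*1000),q.mean(0))
g=grab('scene','scene1')['color'][80:300,220:440];cv2.imwrite('pics/g.png',cv2.resize(g,None,fx=2.7,fy=2.7)[:,:,::-1])
E
```

```text
[0.60882545 0.18054794 0.21134838] [ 0.22636691  0.03310905 -1.89098194] 34.86776947975159 0.031022681389964186
1337 ((547.167724609375, -130.48410034179688), (117.90557098388672, 138.55210876464844), 82.18477630615234) [ 0.54741382 -0.13118967  0.00488079]
```

View pics/g.png

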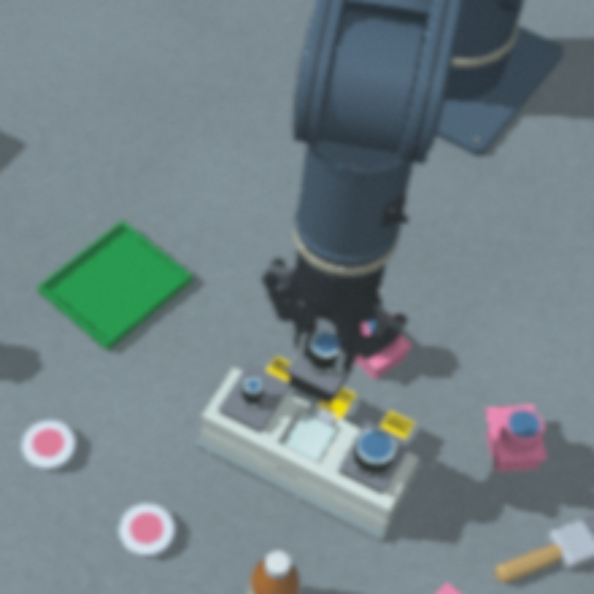

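The module is held upright between the fingers at about (320,360) in the crop. The empty middle bay is at (315,435) and both neighbours are still seated. Next I carry it to the tray.

Emit:
{"op": "move_arm", "data": {"moves": [[-0.006, -0.03, 0, -0.02], [-0.017, -0.085, 0, -0.05], [-0.032, -0.16, 0, -0.09], [-0.047, -0.24, 0, -0.14], [-0.063, -0.32, 0, -0.19], [-0.075, -0.38, 0, -0.22], [-0.081, -0.41, 0, -0.24], [-0.082, -0.415, 0, -0.24]]}}

```text
clock: 9.35
tool_pos: [0.5466, -0.1322, 0.2107]
tcp_rot: [0.998, -0.068, -0.0, 0.0]
wrist_force: [0.2, 1.1, -2.4]
opening: 0.0305
finger_force: 35.0
```

Emit:
{"op": "move_arm", "data": {"moves": [[0, 0, -0.04, 0], [0, 0, -0.09, 0], [0, 0, -0.14, 0], [0, 0, -0.18, 0], [0, 0, -0.205, 0], [0, 0, -0.215, 0], [0, 0, -0.215, 0], [0, 0, -0.215, 0]]}}

```text
clock: 10.35
tool_pos: [0.548, -0.1303, 0.0506]
tcp_rot: [0.998, -0.067, 0.001, -0.0]
wrist_force: [0.5, -0.4, -0.8]
opening: 0.0308
finger_force: 35.0
```

Now a slow lowering of about 11 mm.

Emit:
{"op": "move_arm", "data": {"moves": [[0, 0, -0.004, 0], [0, 0, -0.007, 0], [0, 0, -0.009, 0], [0, 0, -0.011, 0], [0, 0, -0.012, 0], [0, 0, -0.013, 0], [0, 0, -0.014, 0], [0, 0, -0.014, 0]]}}

```text
clock: 11.35
tool_pos: [0.5474, -0.1306, 0.0399]
tcp_rot: [0.998, -0.067, 0.0, 0.0]
wrist_force: [-3.0, 0.6, 7.3]
opening: 0.0307
finger_force: 35.9
```

Contact came at the expected height (0.040) with 7 N of upward force. I'll release with the pose held, then go up.

Emit:
{"op": "move_arm", "data": {"moves": [[0, 0, 0, 0], [0, 0, 0, 0], [0, 0, 0, 0], [0, 0, 0, 0], [0, 0, 0, 0], [0, 0, 0, 0], [0, 0, 0, 0], [0, 0, 0, 0]], "grip": 60}}

```text
clock: 12.35
tool_pos: [0.5474, -0.1306, 0.0393]
tcp_rot: [0.998, -0.067, 0.0, -0.0]
wrist_force: [0.2, 0.5, -0.4]
opening: 0.0596
finger_force: 0.0
```

Emit:
{"op": "move_arm", "data": {"moves": [[0, 0, 0.02, 0], [0, 0, 0.06, 0], [0, 0, 0.12, 0], [-0.05, 0, 0.18, 0], [-0.1, 0, 0.2, 0], [-0.1, 0, 0.2, 0], [-0.1, 0, 0.2, 0], [-0.1, 0, 0.2, 0]]}}

```text
clock: 13.35
tool_pos: [0.4731, -0.1304, 0.189]
tcp_rot: [0.998, -0.067, -0.0, -0.0]
wrist_force: [-0.0, 0.3, 0.7]
opening: 0.0599
finger_force: 0.0
```

```bash
python3 - <<'E'
from h import *
im=grab('wrist','w3');P=world(im);z=P[...,2];o=status.get_obs();print(o['clock'],o['tool_pos'],o['wrist_force'],o['finger_force'])
R=(abs(P[...,0]-.547)<.05)&(abs(P[...,1]+.13)<.045)
for a,b in((.06,.07),(.03,.04)):
    q=P[R&(z>a)&(z<b)]
    if len(q)<50: print(len(q));continue
    A=np.c_[q[:,:2]-q[:,:2].mean(0),np.ones(len(q))];print(len(q),np.median(q,0),np.linalg.lstsq(A,q[:,2],rcond=None)[0])
E
```

```text
13.4 [ 0.47294811 -0.13042337  0.18885276] [ 0.34629211 -0.58826096 -0.46417077] 0.0
1299 [ 0.54694353 -0.13103032  0.06435843] [0.00094409 0.00284846 0.06429793]
3269 [ 0.53393902 -0.13062258  0.03345447] [-0.00038559  0.00108232  0.03345395]
```

View pics/w3.png

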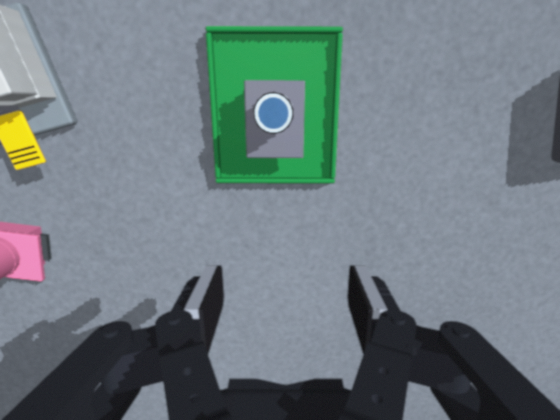

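The module stands flat and lens up in the tray at about (273,115), with its top at 0.0644 m and tilt near zero. The gripper is clear of it, so I'll hand in.

```bash
python3 -c "
from station import order;print(order.job_done())"
```

```text
the job is handed in; nothing more can be done
None
```

I popped the medium module from the middle bay with its own tab, lifted it out and set it down flat, lens up, near the centre of the green tray; the small and large modules were still seated when I last looked, and the job is handed in (no verdict was returned).

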